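Loupe check of a model-railway bogie

TASK

First turn the lamp control's selector dial until its pointer clicks in at the green dot, and let go of it. Then take the loupe by its blue handle and hold it level with the lens centred over the bogie in the fixture, the middle of the lens at the height of the yellow collar on the gauge post, touching neither bogie nor post. Finish while still holding it there, steady; do not put it down, and leave everything else where it is.

Things in the scene. Friction and masses are not known exactly. Their poses are not given: they have to be found in the camera images.
- lampbox: Grey lamp control box, 110 (x) x 100 (y) x 40 mm tall, fixed; origin at the centre of its underside. A black selector dial stands in the middle of its top. Around it, on its -x side at a radius of 42 mm, are four dots: three small white ones and a larger green one, the third counted clockwise seen from above.
- lamp_dial (a joint): Angle of the selector dial (rad), growing as it turns clockwise seen from above. It clicks into four detents, at 0, 0.6, 1.2 and 1.8, one for each dot; the green dot is at 1.2. It starts in the first or the second. Turning takes under 0.2 N m; released within 0.2 rad of a detent it settles into it.
- dial_grip (a point): Where to pinch the dial: on its axis, 74 mm above the table, turning with it. The dial's grip is an upright bar 42 mm long along this point's x, 14 mm wide along y, reaching 7 mm above and 23 mm below this point, on a disc 44 mm across. A white line on the -x half of the bar's top is the pointer.
- cradle: Grey cradle the loupe rests in, fixed: plate 190 (x) x 70 (y) x 8 mm, a block 38 mm high under the lens (centre x = 65 mm, 40 x 36 mm) and, at x = -82 to -64 mm, a U-shaped saddle 46 mm high, 29 mm wide, open at the top, round the handle's end. Between them the handle is free at both sides and below. Origin at the centre of its underside.
- loupe: Loupe: round lens in a black rim, 74 mm across, 8 mm thick, blue flat-sided handle to -x. Origin: lens centre; z: lens axis, up. Handle 16 mm wide (y), 20 mm high (z), x = -52 to -156 mm, centred on y = z = 0; grip it about x = -85 mm, near its balance point (the saddle covers x = -147 to -129 mm). Loose, about 110 g. Rests level in the cradle, origin 42 mm above the table; lifts straight up.
- fixture: Inspection fixture, aluminium plate 180 (x) x 90 (y) x 12 mm fixed to the table; origin at the centre of its underside. Orange stops on it, 8 mm high, hold the bogie at x = -25 mm. At x = +68 mm stands a steel gauge post, 10 mm across, its top 177 mm above the table, with the yellow focus collar on it.
- bogie: The part to look at: black model-railway bogie with steel wheels and a brass pivot, 72 (x) x 32 (y) x 23 mm tall, loose between the orange stops. Origin at the centre of its underside, 12 mm above the table.
- focus_mark (a point): Centre (on the post's axis, at mid-height) of the yellow collar on the gauge post: 32 mm across, 10 mm thick, 115 to 155 mm above the table, differing from one start to the next. Its height is the focal height for the centre of the lens. The collar slides on the post if pushed hard (6 N).
- bin_a: Red-orange open parts bin, 140 x 100 x 60 mm, with black bits; bystander. Loose; origin at the centre of its underside.
- bin_c: Red-orange open parts bin, 140 x 100 x 60 mm, with blue and black bits; bystander. Loose; origin at the centre of its underside.
- bottle: Green glass bottle with a red cap, 64 mm across, 200 mm tall; bystander. Loose; origin at the centre of its underside.
- cup: White cup, 72 mm across, 85 mm tall; bystander. Loose; origin at the centre of its underside.
- screwdriver: Orange-handled screwdriver, 170 mm long, lying along its x; bystander. Loose.
- coach: Green model coach, 150 x 34 x 44 mm, long along its x; bystander. Loose; origin at the centre of its underside.

How it is judged:
By the outcome, as a careful person would: the job done as asked, in the order asked, and still so for the second after the job is handed in, while the arm keeps its last pose, push and grip.
It also fails if it takes over 61 s, if anything falls off the work surface, if the arm or the gripper's body presses on something with over 40 N, if the wrist force passes 120 N, or if a joint passes its speed limit or range.

ROBOT

A 6-joint arm with a two-finger parallel gripper is mounted at the origin on the work surface. World frame = base frame: x ahead of the robot, y to its left, z up, the work surface at z = 0. Lengths are in m, angles in degrees, forces in N, time in s.
With the tool pointing down it reaches from about 0.4 to 0.825 m from the base axis. Payload 7 kg.
Tool frame: the origin (TCP) lies midway between the tips of the shut fingers; the grasp point (between the pads) lies r.grip_depth behind it (r.grip_depth is the distance from the TCP to the grasp point, in m); z points along the fingers, y is the line along which they close (so a half turn about z gives the same grasp; the last joint's range is limited). The gripper opens to 88 mm and grips with 3 to 60 N. Pads are 19 mm wide; open, the fingers measure 130 mm over their backs; the gripper's body (78 mm by 193 mm) begins 47 mm behind the grasp point.
Start: joints at [81.308, 20.546, 0.682, 0, -70.136, -16.507], TCP at [0.287, 0.611, 0.227] pointing down, gripper open.
Joint ranges: [-176.03, 176.03], [-82.01, 121.73], [-58.28, 71.71], [-173.87, 95.51], [-174.79, -0.11], [-173.66, 173.66]. Speed limits (degrees/s): [136.94, 136.94, 172.46, 180, 180, 180].

INTERFACE

Orientations are given as [roll, pitch, yaw] about the fixed x, y, z axes, in that order (R = Rz(yaw) Ry(pitch) Rx(roll)).
In Python, from plant import r, viewer gives the robot as it stands (r), with the cameras (viewer).
- The arm moves only by the shell command python3 drive.py 'ROWS' [OPENING] [FORCE]. ROWS is 1 to 12 rows, one to a line, with the numbers parted by commas; each row has 6 numbers: dx, dy, dz in parts of the range, where 1.0 means 1 m, then a rotation vector rx, ry, rz in normalised numbers (1 is 60 degrees); each row is the pose to reach, as a shift and turn from the pose commanded when the command began, along the tool's axes at that moment; what a row does not reach only later rows make up. A row lasts 1/12 s, in which the tool goes at most 0.0417 m and 7.16 degrees, less where a joint would pass 70% of its speed; a pose out of reach is approached as far as the arm can. OPENING is the finger opening in m, set as the command begins (- or left out keeps the last). The fingers move at their own pace and stop on an object; FORCE is the grip in N (left out, the last holds). Time passes only in rows, so rows that do not move let the fingers close. It prints the time, the measured TCP pose, the force, the opening and the grip force at its end. Input that does not fit is refused with a message, and nothing moves.
- r.get_state(): the state, without advancing time (a new reading comes with each control period).
- viewer.capture(name): name is "scene" or "top" or "wrist"; returns a dict with "frame" (384x512x3 uint8, red, green, blue), "z_map" (384x512 float32, m along the optical axis (not along the pixel's ray), 0 where there is no reading), "fx", "fy", "cx", "cy" (pixels), "cam_to_world" (4x4, takes a point from camera to world coordinates). Camera axes: x right, y down, z forward; pixel columns grow to the right and rows downward; lengths in m; the calibration is good to about 2 mm. A picture is of the moment at which its call begins.
- r.close_job(): hands the job in; it is judged then, once.
The state is a dict: "time_s": time; "joints": joint angles; "qd": joint speeds; "joint_torque": joint torques, N m; "tcp_pos": TCP position; "eef_rot": TCP orientation; "contact_force": force on the tool from outside, world axes, zero at the start; "moment": the same for the moment, N m; "gripper_width": finger opening in m; "gripper_force": force on a finger pad.
Only numpy, scipy, OpenCV 4.12 (cv2) and the standard library are available. Lean on these libraries where they do the work, as an engineer would, in place of code of your own. Each camera call takes 0.05 s, during which the arm holds its last target. There are 200 camera calls.

## Working session

There is one attempt and no reset: what is moved stays moved. The work goes in short steps, Python scripts to look and compute and a shell command to move; the robot and the scene stay as the last step left them, time stands still between calls to the robot, and variables do not carry over. Pictures are saved under pics/ and viewed, at most 10 in all, crops included, and the job is handed in when it is done.

```bash
ls; mkdir -p pics; cat > h.py <<'E'
import numpy as np, cv2
from plant import r, viewer
def cap(n):
    c=viewer.capture(n); np.savez('/tmp/%s.npz'%n,**c); return c
def pts(c):
    z=c['z_map']; v,u=np.mgrid[:z.shape[0],:z.shape[1]]
    P=np.stack([(u-c['cx'])/c['fx']*z,(v-c['cy'])/c['fy']*z,z,np.ones_like(z)],-1)
    W=(P@np.asarray(c['cam_to_world']).T)[...,:3]; W[z<=0]=np.nan; return W
def ld(n): return dict(np.load('/tmp/%s.npz'%n))
E
python3 - <<'E'
from h import *
for n in('scene','top'):
    c=cap(n); cv2.imwrite('pics/%s0.png'%n,cv2.resize(c['frame'][...,::-1],(800,600)))
    print(n,c['fx'],c['cx'],c['cy'],np.round(c['cam_to_world'],3).tolist())
print(r.get_state(),r.grip_depth)
E
```

```text
drive.py
pics
plant.py
scene 406.9520328072895 258.15123382939976 195.93640310105314 [[-0.452, 0.679, -0.578, 1.264], [0.892, 0.336, -0.303, 0.377], [-0.012, -0.653, -0.758, 1.074], [0.0, 0.0, 0.0, 1.0]]
top 474.38385105050673 260.4520310368579 191.55829170055614 [[-0.002, -0.979, 0.206, 0.243], [-1.0, 0.003, 0.004, -0.004], [-0.005, -0.206, -0.979, 1.559], [0.0, 0.0, 0.0, 1.0]]
{'time_s': 0.1, 'joints': array([ 8.13075185e+01,  2.05876091e+01,  6.36292817e-01, -1.89457909e-02,
       -7.01360433e+01, -1.65070682e+01]), 'qd': array([ 0.02339276, -0.11879858,  0.13901809,  0.0873018 , -0.04088903,
        0.04034644]), 'joint_torque': array([-1.34774891e-03, -5.84164989e+01,  2.93751293e+01,  7.01547056e+00,
        1.01827996e-02, -4.44940827e-05]), 'tcp_pos': array([0.28722085, 0.61032655, 0.2256887 ]), 'eef_rot': array([ 1.79911180e+02, -7.74733654e-03, -2.52059948e+01]), 'contact_force': array([-0.24896056,  0.57982406,  0.01458337]), 'moment': array([ 0.02025569, -0.02519778, -0.05258232]), 'gripper_force': 0.0, 'gripper_width': 0.0874785285745155} 0.0188
```

View pics/top0.png

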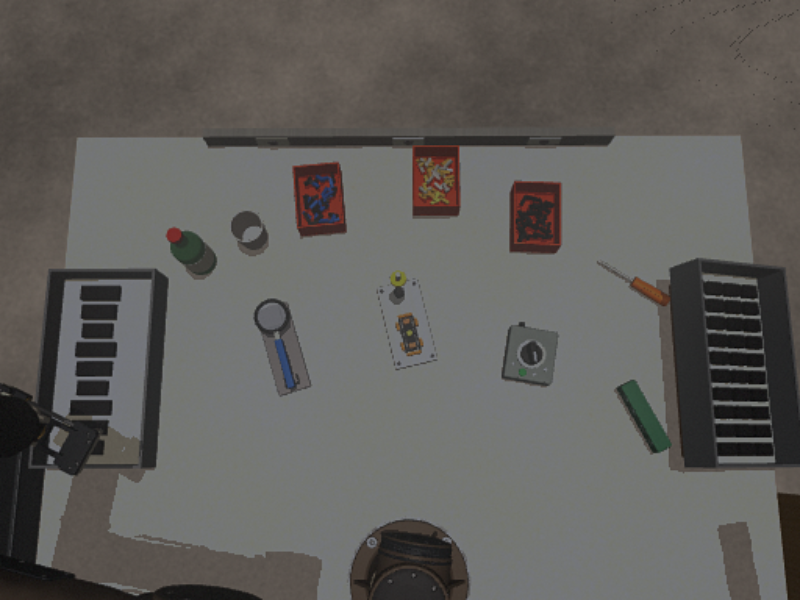

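View pics/scene0.png

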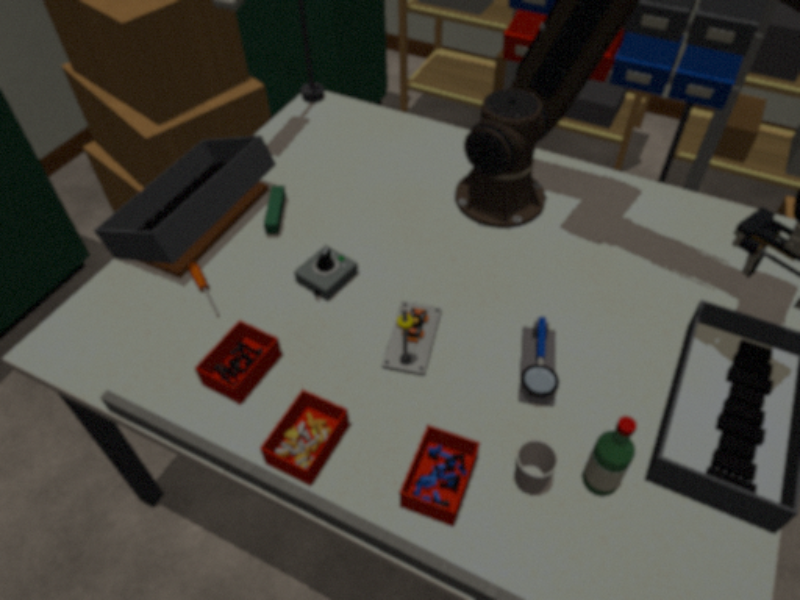

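The top view shows the lampbox at about (530,354), with the green dot at (522,372). The loupe lens is at (272,317) and its blue handle runs to (291,387). The bogie is at (408,333) and the yellow collar at (398,279). The scene view agrees. Next I'll measure from both.

```bash
cat >> h.py <<'E'
def hsv(c,lo,hi):
    return cv2.inRange(cv2.cvtColor(np.ascontiguousarray(c['frame']),cv2.COLOR_RGB2HSV),np.array(lo),np.array(hi))>0
def rect(P):  # min-area rect of world xy points
    (x,y),(w,h),a=cv2.minAreaRect(P[:,:2].astype(np.float32)*1000); return np.round([x,y,w,h,a],1)
E
python3 - <<'E'
from h import *
for n in('top','scene'):
    c=ld(n); W=pts(c); x,y,z=W[...,0],W[...,1],W[...,2]
    def box(a,b,d,e): return (x>a)&(x<b)&(y>d)&(y<e)
    def rep(s,m,f=1):
        P=W[m]; print(n,s,len(P),'mean',np.round(np.nanmean(P,0),4),'z',np.round(np.nanpercentile(P[:,2],[5,50,95]),4),rect(P))
    A=box(.3,.85,-.45,.45)
    rep('green',A&hsv(c,(50,80,30),(85,255,255))&(y>-.38)&(y<-.1)&(z>.03))
    rep('boxtop',box(.4,.7,-.4,-.15)&(z>.034)&(z<.046))
    rep('dial',box(.4,.7,-.4,-.15)&(z>.07)&(z<.09))
    rep('blue',box(.35,.75,.15,.4)&hsv(c,(100,100,30),(125,255,255)))
    rep('yellow',box(.4,.75,-.12,.15)&hsv(c,(22,130,80),(34,255,255))&(z>.1))
    rep('plate',box(.4,.75,-.12,.12)&(z>.008)&(z<.016))
    rep('bogie',box(.4,.65,-.08,.08)&(z>.022)&(z<.045))
    rep('lens',box(.5,.75,.2,.4)&(z>.034)&(z<.06)&~hsv(c,(100,100,30),(125,255,255)))
    rep('post',box(.5,.75,-.12,.12)&(z>.165)&(z<.19))
E
```

```text
top green 20 mean [ 0.4107 -0.2324  0.0416] z [0.0366 0.0418 0.0454] [ 410.5 -232.8   13.2   12.8    2.7]
top boxtop 797 mean [ 0.4591 -0.2499  0.0402] z [0.0353 0.0403 0.0449] [ 549.5 -261.3  104.7  308.7   84. ]
top dial 65 mean [ 0.448  -0.2508  0.0795] z [0.0727 0.0796 0.0852] [ 448.2 -251.4   41.6   14.3    8.6]
top blue 168 mean [0.4737 0.2424 0.0477] z [0.0199 0.0513 0.0572] [568.8 222.2  58.  375.2  77.4]
top yellow 52 mean [0.5826 0.02   0.1428] z [0.1381 0.1426 0.1476] [584.4  20.3  28.1  28.1  73.7]
top plate 919 mean [0.5261 0.0038 0.0118] z [0.0084 0.0119 0.0154] [5.706e+02 3.000e-01 3.387e+02 2.349e+02 8.000e-01]
top bogie 231 mean [5.001e-01 5.000e-04 2.820e-02] z [0.0227 0.0277 0.0362] [519.9   7.6 165.6  49.2  19.8]
top lens 522 mean [0.5861 0.2911 0.0458] z [0.038  0.045  0.0574] [623.6 279.6 247.8 167.9   3. ]
top post 11 mean [0.5841 0.0209 0.1768] z [0.1713 0.1774 0.1828] [583.8  21.2   6.1   7.4  89.6]
scene green 9 mean [ 0.4097 -0.2321  0.0407] z [0.0385 0.0405 0.0427] [ 408.9 -232.6   13.4    7.3   31. ]
scene boxtop 555 mean [ 0.4839 -0.2484  0.0398] z [0.0352 0.0398 0.0443] [ 550.2 -260.5  110.7  307.7   84.6]
scene dial 47 mean [ 0.4474 -0.2489  0.0787] z [0.0715 0.0794 0.084 ] [ 445.8 -250.3   45.1   16.2    3.1]
scene blue 161 mean [0.4943 0.2402 0.0434] z [0.0159 0.0499 0.0541] [571.5 225.7  56.1 376.3  77.9]
scene yellow 69 mean [0.5857 0.0235 0.1423] z [0.1362 0.1422 0.1475] [584.4  22.3  27.   30.2  33.9]
scene plate 742 mean [0.5301 0.0131 0.0117] z [0.0088 0.0116 0.0148] [516.    5.5 183.3  90.2  13.6]
scene bogie 158 mean [0.5039 0.0051 0.0283] z [0.0228 0.0276 0.0363] [522.7  11.5 138.3  34.8  18.6]
scene lens 648 mean [0.6096 0.2951 0.0455] z [0.0375 0.0441 0.0578] [623.6 280.  247.5 170.    3.1]
scene post 14 mean [0.5831 0.0219 0.1732] z [0.1673 0.1742 0.1764] [583.2  22.1  11.2   5.9  26. ]
```

```bash
cat >> h.py <<'E'
from scipy.spatial.transform import Rotation as Ro
def rows(p,yaw):  # shift in tool axes + rotvec to reach TCP p with tool down, yaw
    s=r.get_state(); R=Ro.from_euler('xyz',s['eef_rot'],degrees=True); G=Ro.from_euler('xyz',[180,0,yaw],degrees=True)
    print('shift',np.round(R.inv().apply(np.array(p)-s['tcp_pos']),4),'rv',np.round((R.inv()*G).as_rotvec(degrees=True),2))
E
python3 - <<'E'
from h import *
c=cap('wrist'); s=r.get_state(); R=Ro.from_euler('xyz',s['eef_rot'],degrees=True)
M=np.asarray(c['cam_to_world']); print(c['fx'],R.inv().apply(M[:3,3]-s['tcp_pos']),R.inv().as_matrix()@M[:3,:3])
c=ld('top'); W=pts(c); x,y,z=W[...,0],W[...,1],W[...,2]
P=W[(x>.35)&(x<.56)&(y>.18)&(y<.33)&hsv(c,(100,100,30),(125,255,255))&(z>.04)]; print(len(P),P.mean(0),rect(P))
P=W[(x>.45)&(x<.6)&(y>.2)&(y<.34)&(z>.035)]; print(len(P),P.mean(0),rect(P))
rows([.44,.25,.26],15); rows([.46,0,.28],14)
E
```

```text
274.4376274524588 [ 7.67766491e-02 -5.93663843e-05 -1.58172283e-01] [[-1.25310858e-04 -9.59027588e-01 -2.83312671e-01]
 [ 9.99999884e-01 -2.52042942e-04  4.10872169e-04]
 [-4.65444704e-04 -2.83312587e-01  9.59027508e-01]]
144 [0.42861844 0.25374714 0.05192899] [429.4 254.1 101.5  14.4  17. ]
457 [0.51980469 0.28238091 0.04548024] [508.7 285.6  71.1 113.9  87.6]
shift [ 0.2917  0.2611 -0.0338] rv [ 7.000e-02  2.000e-02 -4.021e+01]
shift [ 0.4163  0.4788 -0.0535] rv [ 7.000e-02  2.000e-02 -3.921e+01]
```

Units first: turns go in shares of 60 degrees. So -40.2 degrees / 60 = -0.67.

```bash
T='x'; python3 drive.py '0.03,0.026,-0.034,0,0,-0.0833
0.06,0.052,-0.034,0,0,-0.1667
0.09,0.08,-0.034,0,0,-0.25
0.12,0.107,-0.034,0,0,-0.3333
0.15,0.134,-0.034,0,0,-0.4167
0.18,0.161,-0.034,0,0,-0.5
0.21,0.188,-0.034,0,0,-0.5833
0.24,0.215,-0.034,0,0,-0.67
0.27,0.242,-0.034,0,0,-0.67
0.292,0.261,-0.034,0,0,-0.67
0.292,0.261,-0.034,0,0,-0.67
0.292,0.261,-0.034,0,0,-0.67'
cat >> h.py <<'E'
def grab(name,pic,vw=False):
    import time; c=cap('wrist'); np.savez('/tmp/%s.npz'%name,**c)
    cv2.imwrite('pics/%s.png'%pic,cv2.resize(c['frame'][...,::-1],(768,576))); return c
E
python3 - <<'E'
from h import *
c=grab('wl','wl'); print(r.get_state()['joints']); rows([.45,0,.28],14)
E
```

```text
time_s: 1.15
tcp_pos: [0.4409, 0.2488, 0.2607]
eef_rot: [-180.0, -0.0, 14.8]
contact_force: [0.4, 0.2, 1.2]
gripper_width: 0.0878
gripper_force: 0.0
[ 5.17915820e+01  3.22943508e+00 -1.70614038e+01 -6.43611793e-03
 -6.96938324e+01  5.31185784e+01]
shift [-0.0552  0.2438 -0.0195] rv [-0.01 -0.01  0.91]
```

View pics/wl.png

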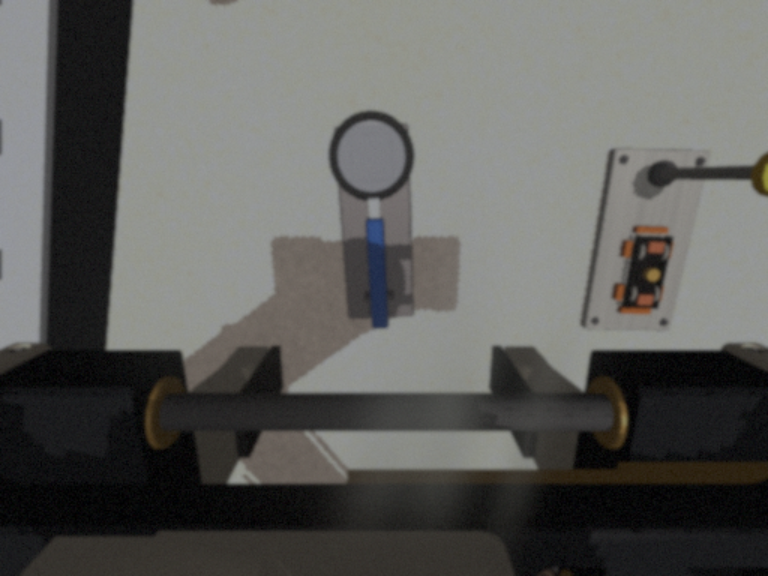

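The wrist view shows the lens at (371,155) and the handle from (376,220) to (380,327), with the bogie at (646,272). I'll look at the fixture next.

```bash
python3 drive.py '-0.01,0.04,-0.02,0,0,0
-0.02,0.08,-0.02,0,0,0
-0.03,0.12,-0.02,0,0,0
-0.04,0.16,-0.02,0,0,0
-0.05,0.2,-0.02,0,0,0
-0.055,0.24,-0.02,0,0,0
-0.055,0.244,-0.02,0,0,0
-0.055,0.244,-0.02,0,0,0'
python3 - <<'E'
from h import *
c=grab('wf','wf'); W=pts(c); x,y,z=W[...,0],W[...,1],W[...,2]
def rep(s,W,m):
    P=W[m]; print(s,len(P),'mean',np.round(P.mean(0),4),'z',np.round(np.nanpercentile(P[:,2],[5,50,95]),4),rect(P))
A=(x>.4)&(x<.7)&(y>-.1)&(y<.12)
rep('plate',W,A&(z>.008)&(z<.016)); rep('yellow',W,A&(z>.1)&hsv(c,(22,130,60),(34,255,255)))
rep('brass',W,A&(z<.06)&hsv(c,(18,130,60),(34,255,255)));rep('orange',W,A&(z<.06)&hsv(c,(5,150,60),(16,255,255)))
rep('post',W,A&(z>.17)&(z<.185)); rep('bogie',W,A&(z>.024)&(z<.045))
c=ld('wl');W=pts(c); x,y,z=W[...,0],W[...,1],W[...,2]; L=(x>.36)&(x<.62)&(y>.18)&(y<.36)
b=hsv(c,(100,100,30),(125,255,255)); rep('blue',W,L&b&(z>.04)); rep('rim',W,L&~b&(z>.0425)&(z<.056)&(x>.48))
rep('wl yellow',W,(z>.1)&(z<.18)&hsv(c,(22,130,60),(34,255,255)))
rows([.43,-.22,.27],0)
E
```

```text
time_s: 1.87
tcp_pos: [0.4507, -0.0009, 0.2805]
eef_rot: [180.0, 0.0, 14.8]
contact_force: [0.9, -0.2, 0.4]
gripper_width: 0.0878
gripper_force: 0.0
plate 5547 mean [0.5242 0.0057 0.0121] z [0.0106 0.0121 0.0135] [518.    3.3 179.6  89.8  13.6]
yellow 24 mean [0.5817 0.0247 0.1429] z [0.1415 0.1429 0.1446] [583.3  23.1  20.   12.3  68.6]
brass 0 mean [nan nan nan] z nan [0. 0. 0. 0. 0.]
orange 14 mean [ 0.4558 -0.0121  0.0203] z [0.019  0.0204 0.0212] [460.2 -17.6  10.   33.5  45.1]
post 141 mean [0.5837 0.0196 0.1766] z [0.1726 0.177  0.1784] [584.1  19.8   9.9   9.4  16.2]
bogie 1013 mean [ 0.4967 -0.0017  0.0285] z [0.0258 0.0279 0.0344] [521.4   4.3 128.6  31.9  13.5]
blue 696 mean [0.4323 0.2549 0.0519] z [0.0505 0.052  0.0533] [430.  254.   99.8  14.3  17.4]
rim 2698 mean [0.5276 0.2843 0.0446] z [0.043  0.0445 0.0466] [526.1 285.4  73.   77.8  69.9]
wl yellow 108 mean [0.5779 0.0326 0.1413] z [0.1372 0.1416 0.1438] [578.1  32.2  21.8   6.3  25.8]
shift [-0.0767  0.2076  0.0104] rv [-1.000e-02  1.000e-02  1.491e+01]<stdin>:4: RuntimeWarning: Mean of empty slice.
  ret = um.true_divide(
  return np.nanmean(a, axis, out=out, keepdims=keepdims)
```

View pics/wf.png

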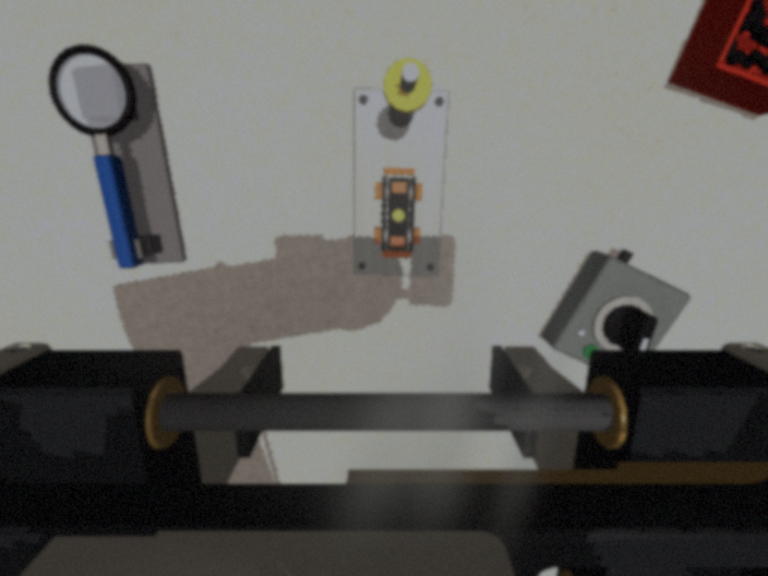

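The wrist view shows the collar at (407,83), the bogie's brass pivot at (398,215), the dial at (630,325) and the green dot at (590,351). Now the dial up close.

```bash
python3 - <<'E'
from h import *
rows([.40,-.25,.25],0)
for n in('wf','wl','top','scene'):
    c=ld(n);W=pts(c);d=np.hypot(W[...,0]-.584,W[...,1]-.0197);m=(d>.007)&(d<.0155)&(W[...,2]>.1)&(W[...,2]<.165);z=W[m][:,2]
    print(n,m.sum(),np.round(np.percentile(z,[5,25,50,75,95]),4))
    m=(d<.02)&(W[...,2]>.1)&(W[...,2]<.165); print(np.round(np.percentile(W[m][:,2],[2,10,50,90,98]),4))
E
```

```text
shift [-0.1134  0.2289  0.0304] rv [-1.000e-02  1.000e-02  1.491e+01]
wf 629 [0.1415 0.1424 0.143  0.1435 0.1443]
[0.138  0.1418 0.143  0.1444 0.1586]
wl 126 [0.1332 0.1359 0.1388 0.1418 0.1437]
[0.1009 0.1056 0.1357 0.1424 0.1437]
top 57 [0.1359 0.1407 0.1421 0.1445 0.1476]
[0.1354 0.1378 0.1425 0.1477 0.1572]
scene 56 [0.1344 0.1393 0.1419 0.1432 0.1445]
[0.1017 0.1151 0.1418 0.1484 0.1621]
```

Converted, 15 degrees / 60 = 0.25.

```bash
python3 drive.py '-0.02,0.036,0,0,0,0.05
-0.04,0.072,0.005,0,0,0.1
-0.06,0.108,0.01,0,0,0.15
-0.08,0.144,0.015,0,0,0.2
-0.1,0.18,0.02,0,0,0.25
-0.113,0.216,0.03,0,0,0.25
-0.113,0.229,0.03,0,0,0.25
-0.113,0.229,0.03,0,0,0.25'
python3 - <<'E'
from h import *
c=grab('wd','wd'); W=pts(c); x,y,z=W[...,0],W[...,1],W[...,2]
def rep(s,m):
    P=W[m]; print(s,len(P),'mean',np.round(P.mean(0),4),'z',np.round(np.nanpercentile(P[:,2],[5,50,95]),4),rect(P))
A=(x>.37)&(x<.54)&(y>-.34)&(y<-.17)
rep('top',A&(z>.036)&(z<.044)); rep('dial',A&(z>.077)&(z<.086)); rep('disc',A&(z>.046)&(z<.056))
rep('green',A&hsv(c,(50,80,30),(85,255,255)))
print(r.get_state()['joints'])
E
```

```text
time_s: 2.58
tcp_pos: [0.4013, -0.251, 0.2495]
eef_rot: [-180.0, 0.1, -0.1]
contact_force: [0.3, 0.5, -0.1]
gripper_width: 0.0873
gripper_force: 0.0
top 5249 mean [ 0.451  -0.2531  0.0403] z [0.0384 0.0402 0.0431] [ 447.7 -253.    99.8  109.7   79.9]
dial 421 mean [ 0.4481 -0.253   0.0808] z [0.0788 0.0808 0.0824] [ 447.8 -253.    41.7   13.9    6.9]
disc 532 mean [ 0.4484 -0.2532  0.0509] z [0.0495 0.051  0.0523] [ 448.8 -252.8   40.8   43.1    8.4]
green 95 mean [ 0.4174 -0.251   0.1092] z [0.0405 0.0418 0.3213] [ 425.  -268.1   12.8   88.    23.2]
[-7.97905845e+00  2.30686597e-01 -2.16117655e+01 -5.97445972e-03
 -6.82423346e+01  9.79452152e+01]
```

View pics/wd.png

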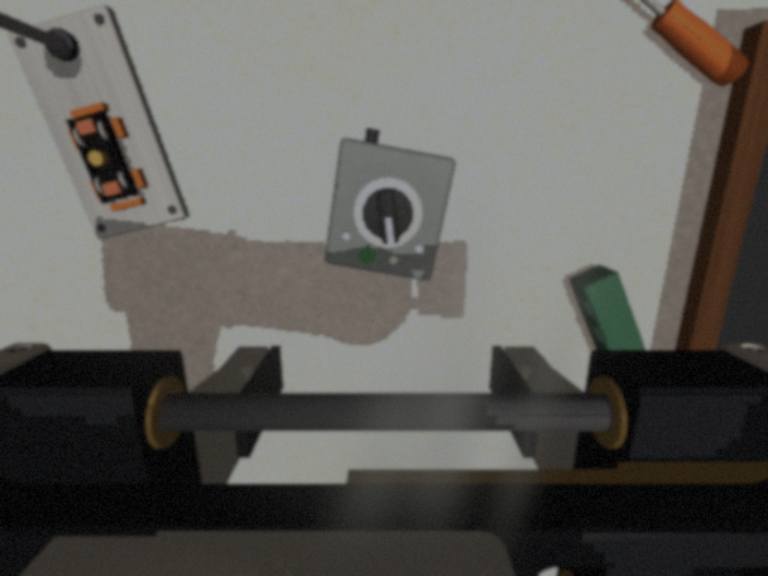

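The pointer sits at the second dot (392,261) and green is the next one clockwise at (367,255). So I need a 34.4° clockwise turn, from yaw +7 to -27. The dial axis is at (0.448,-0.253) and the bar top at 0.081, as expected. Going down on it.

Converted, -7 degrees / 60 = -0.1167.

```bash
python3 drive.py '0.03,0.001,0.02,0,0,-0.1167
0.0465,0.002,0.05,0,0,-0.1167
0.0465,0.002,0.08,0,0,-0.1167
0.0465,0.002,0.11,0,0,-0.1167
0.0465,0.002,0.14,0,0,-0.1167
0.0465,0.002,0.165,0,0,-0.1167
0.0465,0.002,0.18,0,0,-0.1167
0.0465,0.002,0.188,0,0,-0.1167
0.0465,0.002,0.1925,0,0,-0.1167
0.0465,0.002,0.1925,0,0,-0.1167
0.0465,0.002,0.1925,0,0,-0.1167' 0.06
python3 drive.py '0,0,0,0,0,0
0,0,0,0,0,0
0,0,0,0,0,0
0,0,0,0,0,0
0,0,0,0,0,0
0,0,0,0,0,0' 0.0 20
```

```text
time_s: 3.55
tcp_pos: [0.4482, -0.2515, 0.059]
eef_rot: [180.0, -0.1, 7.1]
contact_force: [-0.7, 0.9, 0.3]
gripper_width: 0.0601
gripper_force: 0.0
time_s: 4.05
tcp_pos: [0.4472, -0.2522, 0.0582]
eef_rot: [180.0, -0.0, 7.0]
contact_force: [-0.1, 0.6, 0.4]
gripper_width: 0.0257
gripper_force: 0.0
```

Still closing, so I'll wait and then turn.

Converted, 34.5 degrees / 60 = 0.575.

```bash
python3 drive.py '0,0,0,0,0,0
0,0,0,0,0,0
0,0,0,0,0,0
0,0,0,0,0,0
0,0,0,0,0,0
0,0,0,0,0,0' 0.0 20
python3 drive.py '0,0,0,0,0,0.0667
0,0,0,0,0,0.1333
0,0,0,0,0,0.2
0,0,0,0,0,0.2667
0,0,0,0,0,0.3333
0,0,0,0,0,0.4
0,0,0,0,0,0.4667
0,0,0,0,0,0.5333
0,0,0,0,0,0.575
0,0,0,0,0,0.575
0,0,0,0,0,0.575
0,0,0,0,0,0.575'
```

```text
time_s: 4.55
tcp_pos: [0.4472, -0.2524, 0.0581]
eef_rot: [180.0, 0.0, 7.0]
contact_force: [-0.9, -5.9, -1.0]
gripper_width: 0.0139
gripper_force: 20.0
time_s: 5.55
tcp_pos: [0.4472, -0.2523, 0.0581]
eef_rot: [180.0, -0.0, -27.4]
contact_force: [-1.5, -5.5, -1.1]
gripper_width: 0.0139
gripper_force: 20.0
```

Released next: open only to 0.05, rise, and check.

Converted, -27.4 degrees / 60 = -0.4567.

```bash
python3 drive.py '0,0,0,0,0,0
0,0,0,0,0,0
0,0,0,0,0,0
0,0,0,0,0,0
0,0,0,0,0,0
0,0,0,0,0,0
0,0,0,0,0,0
0,0,0,0,0,0' 0.05
python3 drive.py '0,0,-0.02,0,0,0
0,0,-0.06,0,0,0
0,0,-0.1,0,0,0
0,0,-0.14,0,0,-0.1
0,0,-0.18,0,0,-0.2
-0.02,0,-0.19,0,0,-0.3
-0.04,-0.015,-0.19,0,0,-0.4
-0.04,-0.015,-0.19,0,0,-0.4567
-0.04,-0.02,-0.19,0,0,-0.4567
-0.04,-0.02,-0.19,0,0,-0.4567' 0.06
python3 - <<'E'
from h import *
c=grab('wd2','wd2'); W=pts(c); x,y,z=W[...,0],W[...,1],W[...,2]
def rep(s,m):
    P=W[m]; print(s,len(P),'mean',np.round(P.mean(0),4),rect(P))
A=(x>.37)&(x<.54)&(y>-.34)&(y<-.17)
rep('top',A&(z>.036)&(z<.044)); m=A&(z>.077)&(z<.086); rep('dial',m)
b=W[m&(c['frame'].min(-1)>90)]; print('pointer',len(b),b.mean(0))
print(r.get_state()['joints']); rows([.44,.25,.26],17.4)
E
```

```text
time_s: 6.22
tcp_pos: [0.4472, -0.2521, 0.0581]
eef_rot: [-180.0, 0.0, -27.5]
contact_force: [-0.5, -0.1, 0.6]
gripper_width: 0.0495
gripper_force: 0.0
time_s: 7.05
tcp_pos: [0.4213, -0.2154, 0.2483]
eef_rot: [180.0, -0.0, -0.2]
contact_force: [0.8, 0.3, 0.0]
gripper_width: 0.06
gripper_force: 0.0
top 5035 mean [ 0.4513 -0.2526  0.0403] [ 447.8 -253.    99.8  109.6   79.8]
dial 407 mean [ 0.4482 -0.2527  0.0807] [ 447.7 -253.    14.2   41.5   62.8]
pointer 79 [ 0.44126239 -0.24971563  0.08166639]
[-3.20651703e+00  2.91502430e-01 -2.17974332e+01  3.78659105e-03
 -6.79063611e+01  9.30001040e+01]
shift [ 0.0171 -0.4658 -0.012 ] rv [  0.   -0.  -17.6]
```

The dial bar is now at -27.2°, with the pointer toward the green dot: it has clicked in. On to the loupe.

Converted, -17.6 degrees / 60 = -0.2933.

```bash
python3 drive.py '0.002,-0.04,-0.012,0,0,-0.0667
0.003,-0.08,-0.012,0,0,-0.1333
0.005,-0.12,-0.012,0,0,-0.2
0.006,-0.16,-0.012,0,0,-0.2667
0.008,-0.2,-0.012,0,0,-0.2933
0.009,-0.24,-0.012,0,0,-0.2933
0.01,-0.28,-0.012,0,0,-0.2933
0.012,-0.32,-0.012,0,0,-0.2933
0.014,-0.36,-0.012,0,0,-0.2933
0.015,-0.4,-0.012,0,0,-0.2933
0.016,-0.44,-0.012,0,0,-0.2933
0.017,-0.466,-0.012,0,0,-0.2933'
python3 drive.py '0,0,0,0,0,0
0,0,0,0,0,0'
cat > lo.py <<'E'
from h import *
def loupe(c,z0=.052,zc=.046):
    W=pts(c); x,y,z=W[...,0],W[...,1],W[...,2]
    m=hsv(c,(100,100,30),(125,255,255))&(z>z0-.006)&(z<z0+.006)&(x>.36)&(x<.56)
    P=W[m]; q=rect(P); print('handle',len(P),np.round(np.mean(P[:,2]),4),q)
    g=(np.abs(z-zc)<.004)&~hsv(c,(100,100,30),(125,255,255))&(x>.4)&(x<.62)&(np.hypot(x-.529,y-.285)<.045)
    (a,b),rad=cv2.minEnclosingCircle(W[g][:,:2].astype(np.float32)); print('lens enclosing',a,b,rad,np.median(W[g][:,2]))
E
python3 - <<'E'
from lo import *
c=grab('wl2','wl2'); print('wl2');loupe(c)
for n in('wl','wf'): print(n); loupe(ld(n))
rows([.448,.2595,.25],17.4)
E
```

```text
time_s: 8.1
tcp_pos: [0.4389, 0.2534, 0.2593]
eef_rot: [180.0, 0.0, 17.4]
contact_force: [1.3, -0.2, 0.5]
gripper_width: 0.06
gripper_force: 0.0
time_s: 8.27
tcp_pos: [0.4388, 0.2514, 0.2588]
eef_rot: [179.9, 0.1, 17.5]
contact_force: [0.3, -0.1, -0.6]
gripper_width: 0.0598
gripper_force: 0.0
wl2
handle 702 0.0519 [429.9 253.9  99.4  13.9  16.9]
lens enclosing 0.5251298546791077 0.28268298506736755 0.040363430976867676 0.044463280153129225
wl
handle 696 0.0519 [430.  254.   99.8  14.3  17.4]
lens enclosing 0.5245657563209534 0.28369712829589844 0.040395937860012054 0.044415519736249465
wf
handle 946 0.0512 [429.2 254.   99.8  19.8  17.4]
lens enclosing 0.524541437625885 0.2840336859226227 0.04053021967411041 0.04436473275702191
shift [ 0.0116 -0.006   0.009 ] rv [0.08 0.11 0.07]
```

```bash
python3 drive.py '0.0116,-0.006,0.02,0,0,0
0.0116,-0.006,0.06,0,0,0
0.0116,-0.006,0.1,0,0,0
0.0116,-0.006,0.14,0,0,0
0.0116,-0.006,0.165,0,0,0
0.0116,-0.006,0.18,0,0,0
0.0116,-0.006,0.18,0,0,0
0.0116,-0.006,0.18,0,0,0' 0.06
python3 - <<'E'
from h import *
rows([.4481,.2596,.0232],17.2)
E
```

```text
time_s: 8.98
tcp_pos: [0.4482, 0.2581, 0.0798]
eef_rot: [179.9, 0.1, 17.4]
contact_force: [0.9, -0.4, 0.1]
gripper_width: 0.0598
gripper_force: 0.0
shift [ 0.0005 -0.0016  0.0566] rv [0.07 0.08 0.21]
```

```bash
python3 drive.py '0.0005,-0.0014,0.012,0,0,0
0.0005,-0.0014,0.024,0,0,0
0.0005,-0.0014,0.036,0,0,0
0.0005,-0.0014,0.047,0,0,0
0.0005,-0.0014,0.0565,0,0,0
0.0005,-0.0014,0.0565,0,0,0
0.0005,-0.0014,0.0565,0,0,0
0.0005,-0.0014,0.0565,0,0,0' 0.06
python3 drive.py '0,0,0,0,0,0
0,0,0,0,0,0
0,0,0,0,0,0
0,0,0,0,0,0
0,0,0,0,0,0
0,0,0,0,0,0
0,0,0,0,0,0
0,0,0,0,0,0
0,0,0,0,0,0
0,0,0,0,0,0
0,0,0,0,0,0
0,0,0,0,0,0' 0.0 25
```

```text
time_s: 9.65
tcp_pos: [0.4486, 0.2612, 0.0246]
eef_rot: [-180.0, -0.1, 17.5]
contact_force: [-0.5, 0.9, 0.1]
gripper_width: 0.0601
gripper_force: 0.0
time_s: 10.65
tcp_pos: [0.448, 0.2607, 0.0236]
eef_rot: [180.0, 0.0, 17.5]
contact_force: [0.2, 0.7, -0.3]
gripper_width: 0.0159
gripper_force: 25.0
```

```bash
python3 drive.py '0,0,-0.008,0,0,0
0,0,-0.018,0,0,0
0,0,-0.03,0,0,0
0,0,-0.045,0,0,0
0,0,-0.06,0,0,0
0,0,-0.08,0,0,0
0,0,-0.1,0,0,0
0,0,-0.12,0,0,0
0,0,-0.14,0,0,0
0,0,-0.155,0,0,0
0,0,-0.165,0,0,0
0,0,-0.165,0,0,0'
python3 drive.py '0,0,0,0,0,0
0,0,0,0,0,0
0,0,0,0,0,0'
python3 - <<'E'
from h import *
c=grab('wh','wh'); s=r.get_state(); print(s['joints'])
W=pts(c); R=Ro.from_euler('xyz',s['eef_rot'],degrees=True)
T=R.inv().apply((W-s['tcp_pos']).reshape(-1,3)).reshape(W.shape); np.save('/tmp/T.npy',T)
b=hsv(c,(100,100,30),(125,255,255))&(np.abs(T[...,1])<.03)&(T[...,2]<.05)
P=T[b]; print('handle',len(P),P.mean(0),rect(P))
L=(np.abs(T[...,1])<.05)&(T[...,0]>.035)&(T[...,0]<.14)&(np.abs(T[...,2])<.06); P=T[L]; print(len(P),P.mean(0),rect(P))
A=np.c_[P[:,:2],np.ones(len(P))]; print('plane',np.linalg.lstsq(A,P[:,2],rcond=None)[0])
E
```

```text
time_s: 11.65
tcp_pos: [0.4489, 0.2616, 0.1915]
eef_rot: [-179.9, -0.2, 17.5]
contact_force: [0.2, -0.2, -2.1]
gripper_width: 0.0159
gripper_force: 25.0
time_s: 11.9
tcp_pos: [0.4475, 0.2603, 0.1874]
eef_rot: [179.9, 0.1, 17.5]
contact_force: [0.4, 0.6, -1.0]
gripper_width: 0.0158
gripper_force: 25.0
[ 5.19211965e+01  7.54835369e+00 -2.21475338e+01 -1.28628926e-02
 -6.04236010e+01  5.55836404e+01]
handle 2123 [ 0.00681382 -0.00019398 -0.02832421] [ 1.8 -0.8 16.7 61.4 89.4]
20240 [ 0.08459337  0.00050586 -0.0209864 ] [83.   1.2 73.2 74.9 46.7]
plane [ 1.75580265e-03 -6.31832667e-05 -2.11349004e-02]
```

View pics/wh.png

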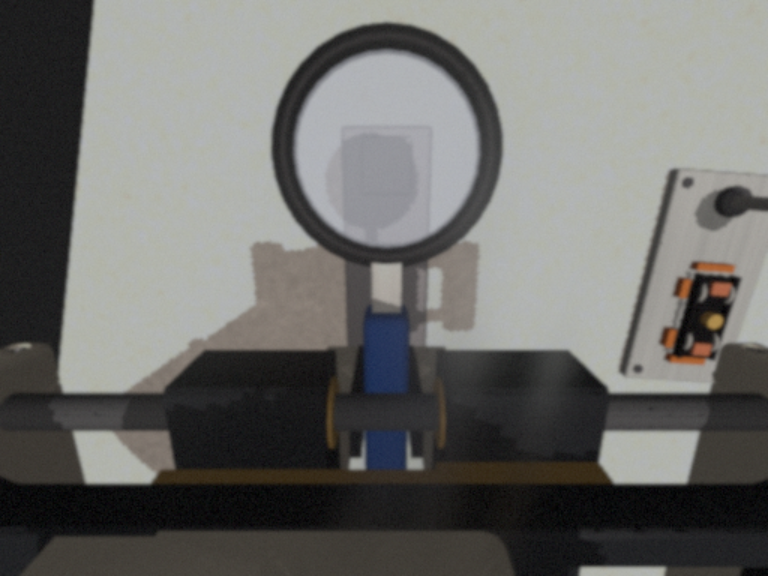

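The loupe is held level. The rim is centred at about (387,144) and the handle sits between the pads. I'll fit the rim to get the lens centre in the tool frame.

```bash
cat > fit.py <<'E'
from h import *
from scipy.optimize import least_squares
def lens(c,s):
    W=pts(c); R=Ro.from_euler('xyz',s['eef_rot'],degrees=True)
    T=R.inv().apply((W-s['tcp_pos']).reshape(-1,3)).reshape(W.shape)
    m=(np.abs(T[...,1])<.045)&(T[...,0]>.03)&(T[...,0]<.14)&(np.abs(T[...,2]+.02)<.008)
    k,_=max(((q,cv2.contourArea(q)) for q in cv2.findContours(m.astype(np.uint8),cv2.RETR_EXTERNAL,cv2.CHAIN_APPROX_NONE)[0]),key=lambda a:a[1])
    k=k[:,0]; P=T[k[:,1],k[:,0]]; P=P[np.abs(P[:,2]+.0211)<.004]; P=P[(P[:,0]>.055)]
    f=least_squares(lambda q:np.hypot(P[:,0]-q[0],P[:,1]-q[1])-q[2],[.085,0,.037],loss='soft_l1',f_scale=.001)
    rim=m&(c['frame'].max(-1)<70)&(np.hypot(T[...,0]-f.x[0],T[...,1]-f.x[1])>.03)
    q=T[rim]; A=np.c_[q[:,:2]-f.x[:2],np.ones(len(q))]; pl=np.linalg.lstsq(A,q[:,2],rcond=None)[0]
    print('centre,rad',f.x,'rim top plane',pl,len(q)); return np.array([f.x[0],f.x[1],pl[2]+.004])
E
python3 - <<'E'
from fit import *
c=ld('wrist'); s=r.get_state(); o=lens(c,s)
o[2]=(o[2]-.0184)/2 if abs(o[2]+.0184)<.003 else o[2]; print('o',o)
np.save('/tmp/o.npy',o)
yaw=13.6; G=Ro.from_euler('xyz',[180,0,yaw],degrees=True)
tgt=np.array([.4937,-.0026,.138]); p=tgt-G.apply(o); print('TCP goal',p)
rows([p[0],p[1],s['tcp_pos'][2]],yaw); rows(p,yaw)
# bogie from pivot (brass) and height bands in several views
for n in('wf','wd','wl'):
    c=ld(n);W=pts(c);x,y,z=W[...,0],W[...,1],W[...,2]
    A=(np.hypot(x-.4937,y+.0026)<.06)
    b=A&(z>.03)&(z<.045)&hsv(c,(18,90,50),(36,255,255)); P=W[b]; print(n,'brass',len(P),P.mean(0) if len(P) else '')
    dx,dy=x-.4937,y+.0026; t=np.radians(13.6); u=dx*np.cos(t)+dy*np.sin(t); v=-dx*np.sin(t)+dy*np.cos(t)
    m=A&(z>.026)&(z<.042)&(abs(u)<.045)&(abs(v)<.025); print(rect(W[m]))
E
```

```text
centre,rad [0.08350306 0.00054555 0.03624872] rim top plane [ 0.00241608 -0.00115928 -0.02208554] 5274
o [ 0.08350306  0.00054555 -0.01824277]
TCP goal [ 0.41241001 -0.02170483  0.11975723]
shift [-0.1183  0.2584  0.0005] rv [0.06 0.1  3.9 ]
shift [-0.1182  0.2584  0.0682] rv [0.06 0.1  3.9 ]
wf brass 55 [ 0.4938111  -0.00208284  0.03499553]
[493.8  -2.4  71.8  31.9  13.5]
wd brass 88 [ 0.49382328 -0.0031645   0.03488958]
[493.8  -2.6  72.2  33.2  13.9]
wl brass 67 [ 0.49395453 -0.0010155   0.0345785 ]
[493.9  -2.1  72.   33.5  13.5]
```

The bogie reads (0.4938,-0.0023) in three views and the collar mid-height is 0.138. Carry the loupe over at height, then lower it.

Converted, 3.9 degrees / 60 = 0.065.

```bash
python3 drive.py '-0.01,0.02,0,0,0,0.0167
-0.022,0.048,0,0,0,0.0333
-0.035,0.076,0,0,0,0.05
-0.048,0.104,0,0,0,0.065
-0.061,0.132,0,0,0,0.065
-0.074,0.16,0,0,0,0.065
-0.087,0.188,0,0,0,0.065
-0.098,0.212,0,0,0,0.065
-0.107,0.232,0,0,0,0.065
-0.114,0.248,0,0,0,0.065
-0.118,0.258,0,0,0,0.065
-0.118,0.258,0,0,0,0.065'
python3 drive.py '0,0,0.005,0,0,0
0,0,0.015,0,0,0
0,0,0.025,0,0,0
0,0,0.035,0,0,0
0,0,0.045,0,0,0
0,0,0.055,0,0,0
0,0,0.062,0,0,0
0,0,0.067,0,0,0
0,0,0.067,0,0,0
0,0,0.067,0,0,0
0,0,0.067,0,0,0
0,0,0.067,0,0,0'
python3 - <<'E'
from fit import *
c=grab('we','we'); s=r.get_state(); o=lens(c,s); o2=np.load('/tmp/o.npy'); R=Ro.from_euler('xyz',s['eef_rot'],degrees=True)
print('lens world',s['tcp_pos']+R.apply(o),s['tcp_pos']+R.apply(o2),s['eef_rot'],s['joints'])
W=pts(c);d=np.hypot(W[...,0]-.584,W[...,1]-.0197);m=(d>.007)&(d<.0155)&(W[...,2]>.12)&(W[...,2]<.165);print('collar top',m.sum(),np.median(W[m][:,2]))
G=Ro.from_euler('xyz',[180,0,13.6],degrees=True); rows(np.array([.4938,-.0024,.138])-G.apply(o2),13.6)
for n in('scene','top'): 
    k=cap(n); W=pts(k); x,y,z=W[...,0],W[...,1],W[...,2]
    m=(np.hypot(x-.494,y+.002)<.036)&(abs(z-.14)<.015); P=W[m]; print(n,len(P),P.mean(0),np.median(P[:,2]))
    if n=='scene': cv2.imwrite('pics/s_e.png',cv2.resize(k['frame'][150:290,170:380,::-1],(780,520)))
E
```

```text
time_s: 12.95
tcp_pos: [0.4123, -0.0224, 0.1879]
eef_rot: [180.0, 0.1, 13.5]
contact_force: [0.6, 0.0, -1.5]
gripper_width: 0.016
gripper_force: 25.0
time_s: 13.95
tcp_pos: [0.4135, -0.0206, 0.122]
eef_rot: [-180.0, -0.1, 13.6]
contact_force: [0.4, -0.3, -1.4]
gripper_width: 0.0161
gripper_force: 25.0
centre,rad [0.08360958 0.00032677 0.03626767] rim top plane [ 0.00432643 -0.00067312 -0.02214492] 5222
lens world [ 0.49477128 -0.00127946  0.1402738 ] [ 0.49471911 -0.00151719  0.14037152] [-1.79993941e+02 -6.11564754e-02  1.36043484e+01] [ 2.47526284e+01  1.25034876e+00 -3.91054588e+01  7.72318815e-03
 -4.95830187e+01  7.88467191e+01]
collar top 0 nan
shift [-0.0011  0.0006  0.0023] rv [-0.01 -0.06  0.  ]
scene 304 [ 0.49435822 -0.00145237  0.14241587] 0.14247678619808302
top 0 [nan nan nan] nan
  return _methods._mean(a, axis=axis, dtype=dtype,
  ret = ret.dtype.type(ret / rcount)
<stdin>:8: RuntimeWarning: Mean of empty slice.
  ret = um.true_divide(
```

View pics/s_e.png

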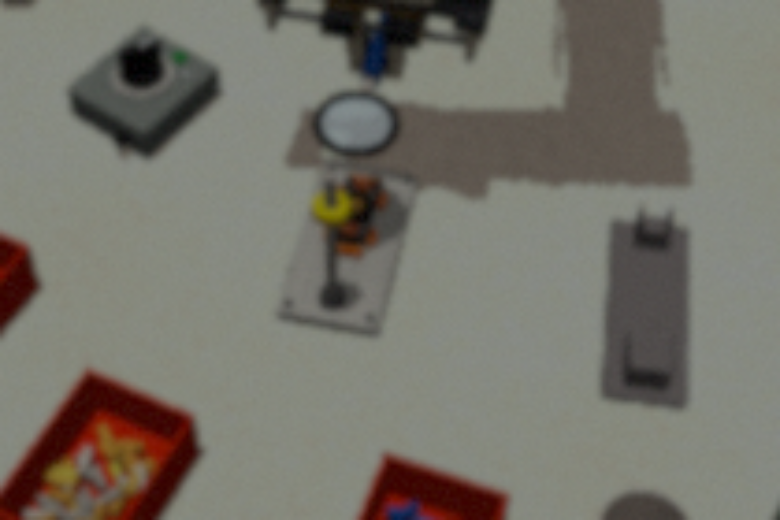

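View pics/we.png

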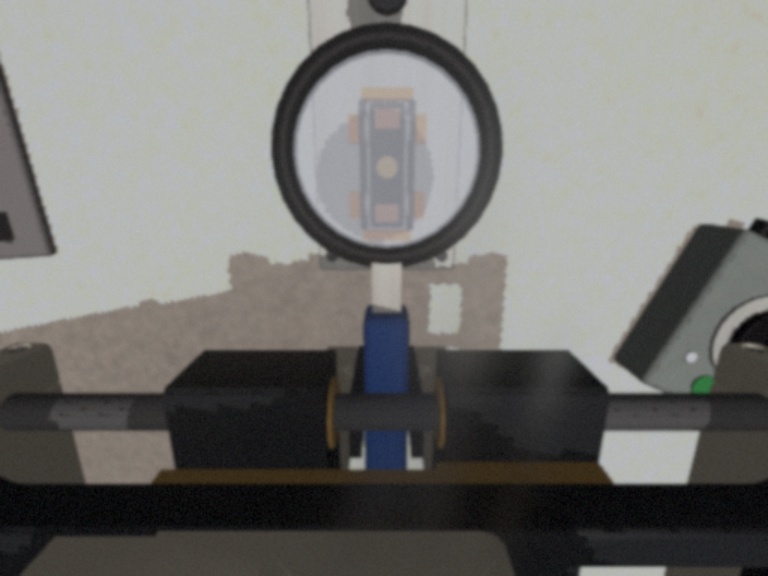

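The scene view shows the lens hovering over the bogie, clear of the post, with the cradle empty. The wrist view shows the bogie centred laterally under the lens, with the pivot at (387,166). I'll trim by the small residual and let it settle.

```bash
python3 drive.py '-0.0005,0.0005,0.001,0,0,0
-0.0005,0.0005,0.001,0,0,0
-0.0005,0.0005,0.001,0,0,0
-0.0005,0.0005,0.001,0,0,0
-0.0005,0.0005,0.001,0,0,0
-0.0005,0.0005,0.001,0,0,0
-0.0005,0.0005,0.001,0,0,0
-0.0005,0.0005,0.001,0,0,0'
python3 - <<'E'
from fit import *
o2=np.load('/tmp/o.npy'); G=Ro.from_euler('xyz',[180,0,13.6],degrees=True); L=[];E=[]
for i in range(8):
    c=cap('wrist'); s=r.get_state(); L.append(s['tcp_pos']+Ro.from_euler('xyz',s['eef_rot'],degrees=True).apply(o2)); E.append(s['eef_rot']%360)
print(np.mean(L,0),np.std(L,0),np.mean(E,0),s['qd'].round(2)); o=lens(c,s)
k=cap('scene');W=pts(k);m=(np.hypot(W[...,0]-.494,W[...,1]+.002)<.036)&(abs(W[...,2]-.14)<.012);P=W[m];print(P.mean(0),np.median(P[:,2]))
d=np.hypot(W[...,0]-.584,W[...,1]-.0197);m=(d<.0155)&(d>.007)&(W[...,2]>.12)&(W[...,2]<.16);print('collar',np.median(W[m][:,2]),np.percentile(W[m][:,2],[10,90]))
E
```

```text
time_s: 14.77
tcp_pos: [0.4127, -0.0214, 0.1206]
eef_rot: [180.0, 0.0, 13.6]
contact_force: [-0.3, 0.9, -1.1]
gripper_width: 0.0159
gripper_force: 25.0
[ 0.49398306 -0.00226862  0.13879623] [1.29290788e-05 1.05019501e-05 1.17845536e-05] [179.99950393  90.00124125  13.6024658 ] [ 0.04  0.01  0.04 -0.1   0.09  0.03]
centre,rad [0.0835716  0.00038632 0.03626934] rim top plane [ 0.00408618 -0.00148356 -0.02218165] 5172
[ 0.49426792 -0.00169589  0.14073322] 0.1406865047175092
collar 0.14173163862235627 [0.13524892 0.1446866 ]
```

```bash
python3 drive.py '0,0,0.0007,0,0,0
0,0,0.0007,0,0,0
0,0,0.0007,0,0,0
0,0,0.0007,0,0,0
0,0,0.0007,0,0,0
0,0,0.0007,0,0,0
0,0,0.0007,0,0,0
0,0,0.0007,0,0,0'
python3 -c "
from plant import r, viewer
print(r.get_state()['tcp_pos']); print(r.close_job())"
```

```text
time_s: 15.88
tcp_pos: [0.4127, -0.0214, 0.1199]
eef_rot: [-180.0, -0.0, 13.6]
contact_force: [0.6, 0.5, -1.1]
gripper_width: 0.0155
gripper_force: 25.0
[ 0.41269578 -0.02136282  0.119861  ]
the job is handed in; nothing more can be done
None
```

The job is handed in at about 16 s: the dial is clicked in at the green dot and released, and the loupe is held level and steady over the bogie, lens centre at about 0.138 m, the measured height of the collar's middle, touching neither bogie nor post.

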